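Stand the toppled clothespin mug back up

TASK

The tan clothespin mug has been knocked over: tip it back up onto its foot, pivoting on the counter rather than picking it up, and ease it down gently past its balance point so it does not thump; never press it hard. Once it stands free, put the spilled clothespin back into it. Leave the lint roller, the pod tub and the boot brush where they are.

Things in the scene. Friction and masses are not known exactly. Their poses are not given: they have to be found in the camera images.
- mug: Tan stoneware mug, open, empty, straight round wall: outside diameter 96 mm (too wide to span), height 115 mm, wall 6 mm, inner floor 8 mm above the foot, about 0.45 kg. Origin: centre of the foot's underside; z axis: from foot to mouth. It starts lying on its side, mouth turned away from the robot and to its right, x axis up, its loop handle resting on the counter.
- mug_mouth (a point): Centre of the mug's open mouth, in the plane of the rim, 115 mm from the foot along the mug's z axis.
- mug_handle (a point): Middle of the mug's loop handle: a 12 mm thick bar, its outer part 80 mm from the mug's axis and parallel to it, 61 mm from the foot. Axes as the mug's; at the start the handle lies on the mug's -y side.
- clothespin: Wooden clothespin lying flat on the counter, 68 mm long (x), 10 mm wide (y), 13.5 mm high (z), about 15 g. Origin: centre of its underside.
- lint_roller: Bystander: lint roller with blue handle lying on the counter, 226 mm long along x 44 mm wide and high. Origin on the counter under its middle.
- pod_tub: Bystander: closed orange laundry-pod tub with a white lid, 106 x 136 mm, 107 mm high. Origin: centre of its underside.
- boot_brush: Bystander: wooden boot brush lying bristles down, 150 mm long (x), 52 mm wide, 46 mm high. Origin: centre of its underside.
Not all that is in view belongs to the job. Several things look just like the mug: the one meant starts farthest to the robot's right.

How it is judged:
On the way:
1. the mug stands upright on its foot, at rest and let go, with the clothespin still outside it (angle between mug's own z axis and vertical below 0.06 rad and height (world z) of mug below 0.006 m and linear speed of mug below 0.02 m/s and contact force between mug and the arm below 0.2 N and contact force between mug and the fingers below 0.2 N and horizontal distance between clothespin and mug above 0.05 m), for 0.2 s.
At the end, for the whole second after the job is handed in: The mug stands upright on its foot on the counter (tilt under 0.06 rad, foot within 6 mm of the counter), at rest, and the clothespin lies at rest inside it, its middle under the rim (angle between mug's own z axis and vertical below 0.06 rad and height (world z) of mug below 0.006 m and linear speed of mug below 0.02 m/s and horizontal distance between clothespin and mug below 0.045 m and z of clothespin in the frame of mug between 0 and 0.1 m and linear speed of clothespin below 0.03 m/s); the robot touches nothing.
It fails at once if the mug thumps or is flung: it turns faster than 2.5 rad/s (angular speed of mug above 2.5 rad/s).
It fails at once if the mug is picked up: the centre of its foot rises higher than 75 mm (it lies at 48 mm) (height (world z) of mug above 0.075 m).
It fails at once if the mug is pressed with more than 20 N (contact force between the fingers and mug above 20 N).
It fails at once if the lint roller, pod tub or boot brush is moved by more than 20 mm (distance of any of lint_roller, pod_tub, boot_brush from where it was at the start of the episode above 0.02 m).
It also fails if it takes over 67 s, if anything falls off the work surface, if the arm or the gripper's body presses on something with over 40 N, if the wrist force passes 120 N, or if a joint passes its speed limit or range.

ROBOT

A 6-joint arm with a two-finger parallel gripper is mounted at the origin on the work surface. World frame = base frame: x ahead of the robot, y to its left, z up, the work surface at z = 0. Lengths are in m, angles in rad, forces in N, time in s.
With the tool pointing down it reaches from about 0.225 to 0.875 m from the base axis. Payload 3.4 kg.
Tool frame: the origin (TCP) lies where the fingers leave the gripper's body, on its centre line; the fingertips stand 73 mm ahead of it and the grasp point (between the pads) lies 54 mm ahead of it (manip.pinch_z is the distance from the TCP to the grasp point, in m); z points along the fingers, y is the line along which they close (so a half turn about z gives the same grasp; the last joint's range is limited). The gripper opens to 85 mm and grips with 20 to 120 N. Pads are 22 mm wide; open, the fingers measure 114 mm over their backs; the gripper's body (76 mm by 85 mm) begins 54 mm behind the grasp point. The pads swing forward as they close: fully open they stand 13 mm farther back than shut.
Start: joints at [-1.27, 0.276, 1.505, -0, 1.361, -0.121], TCP at [0.235, -0.525, 0.304] pointing down, gripper open.
Joint ranges: [-2.89, 2.89], [-0.75, 2.08], [0.22, 2.7], [-1.18, 4.32], [0.11, 2.71], [-2.7, 2.7]. Speed limits (rad/s): [2.57, 2.57, 3.14, 3.14, 3.14, 3.14].

INTERFACE

Orientations are given as a unit quaternion [w, x, y, z].
In Python, from rig import readout, imaging, manip gives the robot as it stands. The module is installed in compiled form; this text tells all that it offers.
- The arm moves only by the tool servo_tool, never from a script. Its argument "moves" is a list of rows, each an object with "dp": the shift along the tool's x, y, z in units of 0.2 m (1.0 is 0.2 m), a list of three; "delta_rot": the turn, a rotation vector about the tool's x, y, z in units of 0.1 rad (1.0 is 0.1 rad), a list of three; "fingers": the opening, from 0 (shut) to 1 (fully open). In form: [{"dp": [dx, dy, dz], "delta_rot": [wx, wy, wz], "fingers": fingers}, ...]. A call has 1 to 5 rows; each row shifts and turns the commanded pose from where the row before left it, along the tool's axes as they then stand; what a row does not reach is not made up. A row lasts 1/10 s, in which the tool goes at most 50 mm and 8.59 degrees, less where a joint would pass 70% of its speed; a pose out of reach is approached as far as the arm can. A call with a number of a shift or a turn outside -1 to 1 is refused whole. A call with a gripper value outside its range is refused whole. The fingers move at their own pace and stop on an object; "force" is the grip in N (left out, the last holds). Time passes only in rows, so rows that do not move let the fingers close. It gives the time, the measured TCP pose, the force, the opening and the grip force at its end, in the units of the state.
- readout.get_state(): the state, without advancing time (a new reading comes with each control period).
- imaging.get_image(name): name is "scene" or "top"; returns (picture, depth): 480x640x3 uint8, red, green, blue; 480x640 float32, m along the optical axis (not along the pixel's ray), 0 where there is no reading.
- imaging.calibration(name): a dict with "intrinsics" (3x3 intrinsics, pixels), "dist" ([k1, k2, p1, p2, k3] as OpenCV has them; the pictures are not rectified), "R" (3x3) and "t" (3): a world point X has camera coordinates R X + t. Camera axes: x right, y down, z forward; pixel columns grow to the right and rows downward; lengths in m; the calibration is good to about 2 mm. A picture is of the moment at which its call begins. calibration takes no time and is no camera call.
- manip.sign_off(): hands the job in; it is judged then, once.
The state is a dict: "clock": time; "qpos": joint angles; "qd": joint speeds; "effort": joint torques, N m; "position": TCP position; "ee_rot": TCP orientation; "contact_force": force on the tool from outside, world axes, zero at the start; "moment": the same for the moment, N m; "width": finger opening in m; "gripper_force": force on a finger pad.
Only numpy, scipy, OpenCV 4.12 (cv2) and the standard library are available. Lean on these libraries where they do the work, as an engineer would, in place of code of your own. Each camera call takes 0.05 s, during which the arm holds its last target. There are 200 camera calls.

## Working session

There is one attempt and no reset: what is moved stays moved. The work goes in short steps, Python scripts to look and compute and a tool call to move; the robot and the scene stay as the last step left them, time stands still between calls to the robot, and variables do not carry over. Pictures are saved under pics/ and viewed, at most 10 in all, crops included, and the job is handed in when it is done.

Besides the shell and the picture viewer there is one more tool, called after "Request:" as name([rows], argument=value, ...), one row to a line, values as JSON. servo_tool: Moves the arm, as the interface text tells. Its arguments: {"type":"object","properties":{"moves":{"type":"array"},"force":{"type":"number"}},"required":["moves"]}

```bash
mkdir -p pics
cat > h.py <<'E'
import numpy as np, cv2
from rig import readout, imaging, manip
def grab(n):
    im,d=imaging.get_image(n); c=imaging.calibration(n)
    return im,d,c
def cloud(d,c):
    h,w=d.shape; u,v=np.meshgrid(np.arange(w),np.arange(h))
    p=cv2.undistortPoints(np.stack([u,v],-1).reshape(-1,1,2).astype(np.float64),np.array(c["intrinsics"]),np.array(c["dist"])).reshape(h,w,2)
    P=np.dstack([p[...,0]*d,p[...,1]*d,d])-np.array(c["t"])
    return P@np.array(c["R"])
def save(n,im): cv2.imwrite("pics/"+n,im[...,::-1])
E
python3 - <<'E'
from h import *
for n in("scene","top"):
    im,d,c=grab(n); save(n+"0.png",im); np.savez("/tmp/"+n,im=im,d=d,P=cloud(d,c))
    print(n,np.round(-np.array(c["R"]).T@c["t"],3),(d==0).mean())
print(readout.get_state())
E
```

```text
scene [ 1.323 -0.175  0.778] 0.004039713541666667
top [0.346 0.077 1.071] 0.004036458333333334
{'clock': 0.1, 'qpos': array([-1.26999220e+00,  2.76525403e-01,  1.50600242e+00,  3.74058609e-06,
        1.36071305e+00, -1.20997919e-01]), 'qd': array([ 1.99950828e-05,  7.68248544e-04, -2.69692276e-03,  7.77460645e-04,
        6.71087681e-04,  2.80467457e-04]), 'effort': array([ 1.03612132e-03, -4.17700410e+01, -2.46405619e+01, -2.52165055e-04,
        5.85480739e-03,  1.92249416e-06]), 'position': array([ 0.23529934, -0.52426293,  0.30313138]), 'ee_rot': array([-8.20944721e-04,  9.77842440e-01,  2.09340592e-01, -7.21687055e-05]), 'contact_force': array([ 0.10936916, -0.74301686, -0.22318488]), 'moment': array([0.00122851, 0.00774038, 0.0506937 ]), 'gripper_force': 0.0, 'width': 0.08552049099011827}
```

View pics/scene0.png

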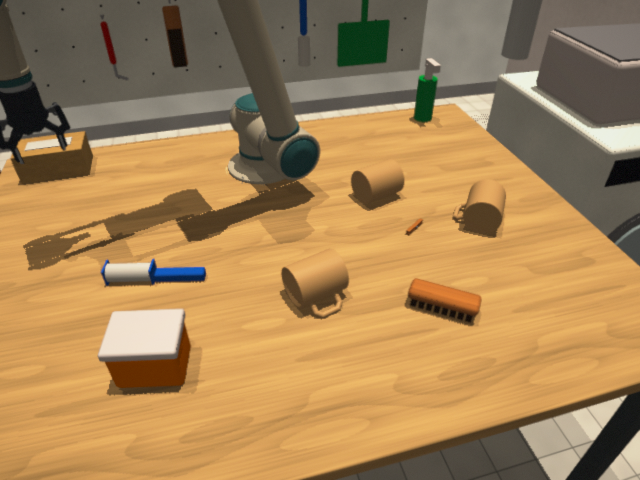

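View pics/top0.png

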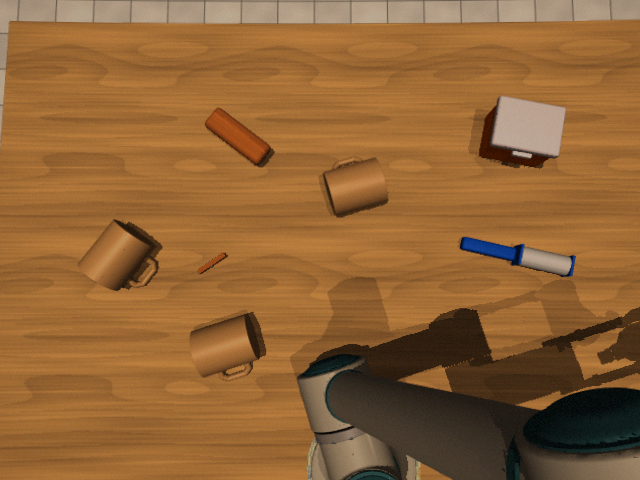

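The robot's right is -y, which is image right in the top view and image left in the scene view. There are three mugs: top (355,187) / scene (315,280), top (225,345) / scene (377,183), and top (118,255) / scene (485,207). The first is farthest right. Its mouth points right and away, and its handle is on the far side, so it fits the description. I'll confirm with a crop and measure.

Run:
```python
from h import *
s=np.load("/tmp/scene.npz"); t=np.load("/tmp/top.npz")
a=cv2.resize(s["im"][235:335,265:365],(400,400),interpolation=cv2.INTER_CUBIC); b=cv2.resize(t["im"][140:240,305:405],(400,400),interpolation=cv2.INTER_CUBIC)
save("crop.png",np.hstack([a,b]))
P=t["P"]
def comp(P,box,z0,z1):
    u0,v0,u1,v1=box; Q=P[v0:v1,u0:u1].reshape(-1,3); return Q[(Q[:,2]>z0)&(Q[:,2]<z1)]
print("counter z top/scene",np.median(P[60:90,300:400,2]),np.median(s["P"][400:440,250:400,2]))
M=comp(P,(305,140,405,225),0.05,0.12)
r=cv2.minAreaRect(M[:,:2].astype(np.float32)*1000); print("mug top rect mm",r,np.round(cv2.boxPoints(r)),"zmax",np.percentile(M[:,2],[50,95,99]))
# crest line
C=M[M[:,2]>np.percentile(M[:,2],97)-.004]; c=C[:,:2].mean(0); ev=np.linalg.svd(C[:,:2]-c,full_matrices=False)[2][0]; print("crest",c,ev,np.ptp((C[:,:2]-c)@ev))
S=comp(s["P"],(265,235,365,335),0.02,0.12); r=cv2.minAreaRect(S[S[:,2]>.05][:,:2].astype(np.float32)*1000); print("scene rect",r)
C=S[S[:,2]>np.percentile(S[:,2],97)-.004]; c=C[:,:2].mean(0); ev=np.linalg.svd(C[:,:2]-c,full_matrices=False)[2][0]; print("crest",c,ev,np.percentile(S[:,2],97))
K=comp(P,(190,245,235,280),0.006,0.03); r=cv2.minAreaRect(K[:,:2].astype(np.float32)*1000); print("pin",r,np.round(cv2.boxPoints(r)),len(K),K[:,2].max())
K=comp(s["P"],(395,210,430,245),0.006,0.03); r=cv2.minAreaRect(K[:,:2].astype(np.float32)*1000); print("pin scene",r)
for n,b in dict(brush=(195,95,280,175),tub=(470,85,575,175),roller=(450,225,585,285),m2=(180,300,270,385),m3=(70,210,165,300)).items():
    K=comp(P,b,0.02,0.2); print(n,np.round(cv2.boxPoints(cv2.minAreaRect(K[:,:2].astype(np.float32)*1000))).astype(int).tolist())
```

```text
counter z top/scene 0.0014372367646717926 -0.0011192646658409792
mug top rect mm ((576.4922485351562, 16.466102600097656), (95.07744598388672, 115.29222869873047), 16.543838500976562) [[515.  58.]
 [547. -52.]
 [638. -25.]
 [606.  85.]] zmax [0.09021139 0.09770822 0.0989924 ]
crest [0.57606223 0.0191051 ] [ 0.2755485  -0.96128717] 0.11438769017769354
scene rect ((583.95703125, 15.845542907714844), (94.2124252319336, 116.55703735351562), 16.303667068481445)
crest [0.58395105 0.0145462 ] [-0.2622907  0.9649889] 0.09463888728486983
pin ((425.0813293457031, 321.9259948730469), (81.36653900146484, 74.7457504272461), 76.43018341064453) [[379. 291.]
 [452. 274.]
 [471. 353.]
 [398. 370.]] 179 0.019602517761120323
pin scene ((422.24285888671875, 323.8151550292969), (13.63344955444336, 65.89608001708984), 34.89006805419922)
brush [[624, 227], [666, 193], [759, 310], [717, 343]]
tub [[614, -387], [728, -410], [756, -275], [642, -252]]
roller [[388, -430], [430, -440], [483, -220], [440, -210]]
m2 [[173, 318], [208, 208], [312, 241], [277, 351]]
m3 [[349, 496], [443, 427], [506, 513], [412, 582]]
```

View pics/crop.png

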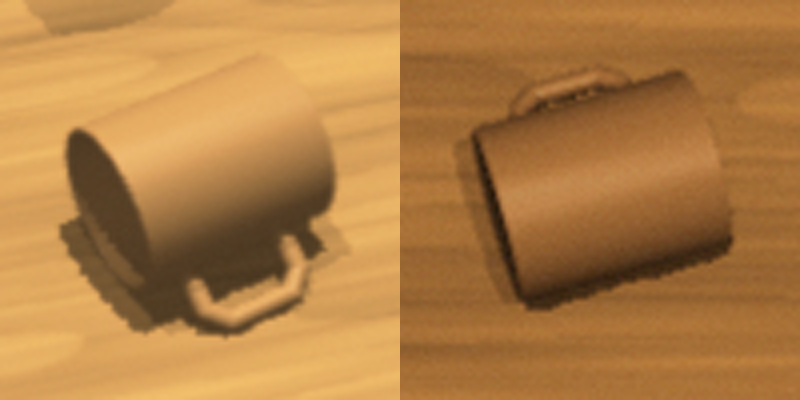

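The crop shows the right-most mug: the dark mouth ellipse is at scene (285,280), and the handle rests toward the far side at top (347,162). Next I move the tool toward its mouth side.

Request:
servo_tool([
  {"dp":[0,0,0],"delta_rot":[0,0,0.72],"fingers":0.25},
  {"dp":[0,0,0],"delta_rot":[0,0,0.72],"fingers":0.25},
  {"dp":[0.2,-0.117,0],"delta_rot":[0,0,0],"fingers":0.25},
  {"dp":[0.2,-0.117,0],"delta_rot":[0,0,0],"fingers":0.25},
  {"dp":[0.2,-0.117,0],"delta_rot":[0,0,0],"fingers":0.25},
])

```text
clock: 0.6
position: [0.3321, -0.4231, 0.3033]
ee_rot: [-0.0, 0.99, 0.138, -0.0]
contact_force: [0.9, -0.3, -1.1]
width: 0.0212
gripper_force: 0.0
```

Request:
servo_tool([
  {"dp":[0.2,-0.117,0],"delta_rot":[0,0,0],"fingers":0.25},
  {"dp":[0.2,-0.117,0],"delta_rot":[0,0,0],"fingers":0.25},
  {"dp":[0.2,-0.117,0],"delta_rot":[0,0,0],"fingers":0.25},
  {"dp":[0.2,-0.117,0],"delta_rot":[0,0,0],"fingers":0.25},
  {"dp":[0.2,-0.117,0],"delta_rot":[0,0,0],"fingers":0.25},
])

```text
clock: 1.1
position: [0.4927, -0.2552, 0.3036]
ee_rot: [-0.0, 0.99, 0.138, -0.0]
contact_force: [0.4, -1.2, -0.2]
width: 0.0213
gripper_force: 0.0
```

Request:
servo_tool([
  {"dp":[0.2,-0.117,0],"delta_rot":[0,0,0],"fingers":0.25},
  {"dp":[0.2,-0.117,0],"delta_rot":[0,0,0],"fingers":0.25},
  {"dp":[0.2,-0.117,0],"delta_rot":[0,0,0],"fingers":0.25},
  {"dp":[0.2,-0.117,0],"delta_rot":[0,0,0],"fingers":0.25},
  {"dp":[0,0,0],"delta_rot":[0,0,0],"fingers":0.25},
])

```text
clock: 1.6
position: [0.6232, -0.1184, 0.3027]
ee_rot: [-0.001, 0.99, 0.141, 0.001]
contact_force: [-0.4, -1.2, 0.5]
width: 0.0215
gripper_force: 0.0
```

Request:
servo_tool([
  {"dp":[0,0,0],"delta_rot":[1,0,0],"fingers":0.25},
  {"dp":[0,0,0],"delta_rot":[1,0,0],"fingers":0.25},
  {"dp":[0,0,0],"delta_rot":[1,0,0],"fingers":0.25},
  {"dp":[0,0,0],"delta_rot":[1,0,0],"fingers":0.25},
  {"dp":[0,0,0],"delta_rot":[0,0,0],"fingers":0.25},
])

```text
clock: 2.1
position: [0.6197, -0.1256, 0.3017]
ee_rot: [-0.197, 0.971, 0.134, -0.029]
contact_force: [-0.5, -0.4, -0.2]
width: 0.0214
gripper_force: 0.0
```

```bash
cat >> h.py <<'E'
from scipy.spatial.transform import Rotation as Ro
m=np.array([.272,-.962,0]); k=np.array([0,0,1.]); m/=np.linalg.norm(m)
def pose():
    s=readout.get_state(); return np.array(s["position"]),Ro.from_quat(np.roll(s["ee_rot"],-1)),s
def target(al,be,g,t,back=0,up=0,F=np.array([.564,.071,0])):
    "mug tilt al, tool pitch be below horizontal (deg), gap g, overlap t (m)"
    a,b=np.radians([al,be])
    C=F+m*(.115*np.cos(a)-.09*np.sin(a))+k*(.115*np.sin(a)+.09*np.cos(a))
    d=-np.cos(b)*m-np.sin(b)*k; n=-np.sin(b)*m+np.cos(b)*k
    p=C-d*(.073-t+back)+n*(g/2+up)
    x=np.cross(-n,d); return p,Ro.from_matrix(np.c_[x,-n,d])
def go(p,R,label=""):
    p0,R0,s=pose(); w=(R0.inv()*R).as_rotvec()
    print(label,"total dp units",np.round(R0.inv().apply(p-p0)/.2,3),"rot units",np.round(w/.1,2))
E
python3 - <<'E'
from h import *
p,R,s=pose(); print(s["clock"],p,R.as_matrix().round(3).tolist(),s["qpos"].round(3),s["width"],s["contact_force"])
go(*target(0,40,.018,.012,.06),"stage")
S=np.load("/tmp/scene.npz")["P"]; F=np.array([.564,.071,0])
print("mouth face along-axis (mm):",[round(float((S[v,u]-F)@m*1000)) for u,v in((290,285),(288,280),(292,292),(293,280),(287,285))])
E
```

```text
2.1 [ 0.6196609  -0.12564228  0.30168181] [[0.963, 0.248, -0.109], [0.271, -0.886, 0.376], [-0.003, -0.391, -0.92]] [-0.447  0.467  1.268  0.298  1.677  0.841] 0.021433652793941986 [-0.53448485 -0.38529198 -0.23778952]
stage total dp units [0.002 0.237 0.589] rot units [ 4.71  0.02 -0.03]
mouth face along-axis (mm): [102, 104, 105, 92, 109]
```

Request:
servo_tool([
  {"dp":[0,0,0],"delta_rot":[0.94,0,0],"fingers":0.25},
  {"dp":[0,0,0],"delta_rot":[0.94,0,0],"fingers":0.25},
  {"dp":[0,0,0],"delta_rot":[0.94,0,0],"fingers":0.25},
  {"dp":[0,0,0],"delta_rot":[0.94,0,0],"fingers":0.25},
  {"dp":[0,0,0],"delta_rot":[0.94,0,0],"fingers":0.25},
])

```text
clock: 2.6
position: [0.6196, -0.1229, 0.3041]
ee_rot: [-0.418, 0.898, 0.125, -0.059]
contact_force: [0.6, 0.6, 0.0]
width: 0.0215
gripper_force: 0.0
```

Request:
servo_tool([
  {"dp":[0,0.12,0.1],"delta_rot":[0,0,0],"fingers":0.25},
  {"dp":[0,0.12,0.1],"delta_rot":[0,0,0],"fingers":0.25},
  {"dp":[0,0.12,0.1],"delta_rot":[0,0,0],"fingers":0.25},
  {"dp":[0,0.12,0.1],"delta_rot":[0,0,0],"fingers":0.25},
  {"dp":[0,0,0],"delta_rot":[0,0,0],"fingers":0.25},
])

```text
clock: 3.1
position: [0.6184, -0.123, 0.175]
ee_rot: [-0.418, 0.898, 0.124, -0.062]
contact_force: [-0.1, 0.9, 0.3]
width: 0.0214
gripper_force: 0.0
```

Run:
```python
from h import *
p,R,s=pose(); print(s["clock"],p,s["qpos"].round(3),s["contact_force"])
go(*target(0,40,.020,.012,.06),"stage"); go(*target(0,40,.020,.014,0,-.002),"engage")
im,d,c=grab("scene"); q=im[150:350,220:420]; a=cv2.resize(q,(600,600),interpolation=cv2.INTER_CUBIC); save("stage.png",a)
```

```text
3.1 [ 0.6183796  -0.12298332  0.17502522] [-0.552  0.714  1.341  0.552  1.775  0.66 ] [-0.13494841  0.91725718  0.33763936]
stage total dp units [ 0.002 -0.002 -0.001] rot units [ 0.    0.07 -0.04]
engage total dp units [0.004 0.008 0.309] rot units [ 0.    0.07 -0.04]
```

View pics/stage.png

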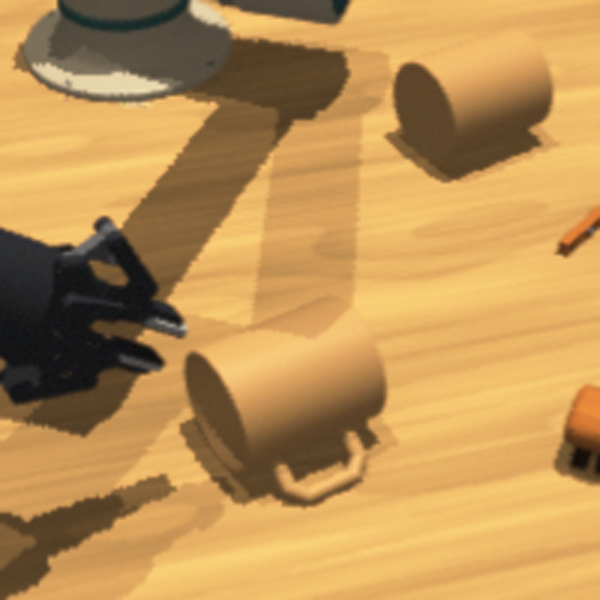

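The crop shows the two fingertips at about (185,330) and (160,365), facing the mug's rim top at about (195,355). I'll advance slowly.

Request:
servo_tool([
  {"dp":[0,0,0.08],"delta_rot":[0,0,0],"fingers":0.25},
  {"dp":[0,0,0.08],"delta_rot":[0,0,0],"fingers":0.25},
  {"dp":[0,0,0.04],"delta_rot":[0,0,0],"fingers":0.25},
  {"dp":[0,0,0.03],"delta_rot":[0,0,0],"fingers":0.25},
  {"dp":[0,0,0.02],"delta_rot":[0,0,0],"fingers":0.25},
])

```text
clock: 3.65
position: [0.61, -0.0868, 0.1476]
ee_rot: [-0.417, 0.898, 0.126, -0.058]
contact_force: [-0.4, 0.0, 0.1]
width: 0.0214
gripper_force: 0.0
```

Request:
servo_tool([
  {"dp":[0,0,0.02],"delta_rot":[0,0,0],"fingers":0.25},
  {"dp":[0,0,0.02],"delta_rot":[0,0,0],"fingers":0.25},
  {"dp":[0,0,0.01],"delta_rot":[0,0,0],"fingers":0.25},
  {"dp":[0,0,0],"delta_rot":[0,0,0],"fingers":0.25},
])

```text
clock: 4.05
position: [0.6075, -0.0795, 0.1398]
ee_rot: [-0.417, 0.898, 0.125, -0.059]
contact_force: [-0.2, 0.5, -0.7]
width: 0.0213
gripper_force: 0.5
```

Run:
```python
from h import *
p,R,s=pose(); print(s["clock"],p,s["qpos"].round(3),s["contact_force"],s["width"])
for a,b in((0,40),(5,40),(10,41),(20,44),(30,48),(40,53),(50,60)): go(*target(a,b,.020 if a<20 else .016,.014),(a,b))
im,d,c=grab("scene"); q=im[200:350,220:420]; a=cv2.resize(q,(800,600),interpolation=cv2.INTER_CUBIC); save("eng.png",a)
```

```text
4.05 [ 0.60748062 -0.07952183  0.13982584] [-0.509  0.713  1.451  0.572  1.66   0.629] [-0.16506759  0.45674591 -0.71457151] 0.021320984786772745
(0, 40) total dp units [-0.004  0.007  0.025] rot units [0.03 0.02 0.01]
(5, 40) total dp units [-0.004 -0.057  0.025] rot units [0.03 0.02 0.01]
(10, 41) total dp units [-0.004 -0.125  0.032] rot units [-0.15  0.02  0.01]
(20, 44) total dp units [-0.004 -0.255  0.063] rot units [-0.67  0.02  0.01]
(30, 48) total dp units [-0.004 -0.392  0.117] rot units [-1.37  0.02  0.01]
(40, 53) total dp units [-0.004 -0.524  0.195] rot units [-2.24  0.02  0.01]
(50, 60) total dp units [-0.003 -0.65   0.296] rot units [-3.46  0.02  0.01]
```

View pics/eng.png

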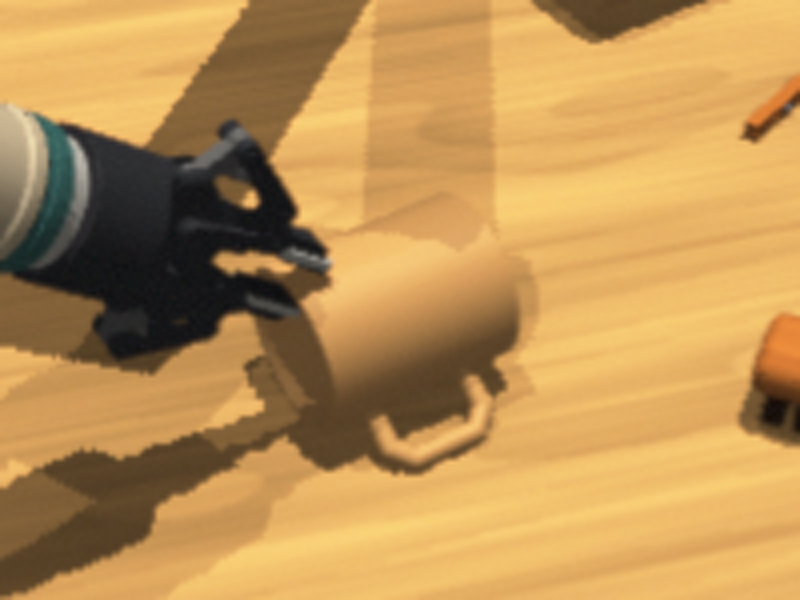

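The lower finger is inside the mouth at (285,305) and the upper finger is above the wall at (315,262). I'll start the lift.

Request:
servo_tool([
  {"dp":[0,-0.018,0.002],"delta_rot":[0,0,0],"fingers":0.25},
  {"dp":[0,-0.018,0.006],"delta_rot":[0,0,0],"fingers":0.25},
  {"dp":[0,-0.018,0.006],"delta_rot":[0,0,0],"fingers":0.25},
  {"dp":[0,-0.018,0.006],"delta_rot":[0,0,0],"fingers":0.25},
  {"dp":[0,-0.018,0.006],"delta_rot":[0,0,0],"fingers":0.25},
])

```text
clock: 4.6
position: [0.6033, -0.0643, 0.151]
ee_rot: [-0.417, 0.898, 0.126, -0.058]
contact_force: [-0.1, -1.0, 0.1]
width: 0.0215
gripper_force: 0.5
```

Run:
```python
from h import *
p,R,s=pose(); print(s["clock"],p,s["contact_force"],s["moment"],s["width"],s["gripper_force"])
for a,b in((10,41),(20,44),(30,48),(40,53)): go(*target(a,b,.020 if a<20 else .016,.014),(a,b))
im,d,c=grab("scene"); P=cloud(d,c)[200:350,220:420].reshape(-1,3); hsv=cv2.cvtColor(im,cv2.COLOR_RGB2HSV)[200:350,220:420].reshape(-1,3)
Q=P[(P[:,2]>.01)&(P[:,2]<.2)&(hsv[:,1]>90)&(hsv[:,2]>60)]; F=np.array([.564,.071,0])
sz=np.c_[(Q-F)@m,Q[:,2]]; sz=sz[np.abs(sz[:,0])<.2]
H=cv2.convexHull(sz.astype(np.float32)).reshape(-1,2); print((H*1000).round().astype(int).tolist())
```

```text
4.6 [ 0.6032657  -0.06425724  0.15098715] [-0.13407574 -0.95717654  0.06152055] [-0.52220787 -0.17094873 -0.00866077] 0.021464962421977696 0.5174567543144803
(10, 41) total dp units [-0.005 -0.032  0.008] rot units [-0.15  0.02  0.02]
(20, 44) total dp units [-0.005 -0.161  0.039] rot units [-0.67  0.02  0.02]
(30, 48) total dp units [-0.004 -0.299  0.093] rot units [-1.37  0.02  0.02]
(40, 53) total dp units [-0.004 -0.43   0.17 ] rot units [-2.24  0.02  0.02]
[[190, 111], [138, 200], [111, 199], [-131, 46], [-136, 43], [-108, 14], [37, 10], [51, 10], [79, 11], [111, 14]]
```

Request:
servo_tool([
  {"dp":[0,-0.022,0.005],"delta_rot":[-0.08,0,0],"fingers":0.25},
  {"dp":[0,-0.022,0.005],"delta_rot":[-0.08,0,0],"fingers":0.25},
  {"dp":[0,-0.022,0.005],"delta_rot":[-0.08,0,0],"fingers":0.25},
  {"dp":[0,-0.022,0.005],"delta_rot":[-0.08,0,0],"fingers":0.24},
  {"dp":[0,0,0],"delta_rot":[0,0,0],"fingers":0.24},
])

```text
clock: 5.15
position: [0.5992, -0.0498, 0.1621]
ee_rot: [-0.403, 0.905, 0.127, -0.056]
contact_force: [-0.4, -0.5, -0.7]
width: 0.0204
gripper_force: 0.4
```

```bash
cat >> h.py <<'E'
def crest(n="scene",png=None,F=np.array([.564,.071,0])):
    im,d,c=grab(n); P=cloud(d,c); hsv=cv2.cvtColor(im,cv2.COLOR_RGB2HSV)
    L=np.cross(k,m); Q=P-F; lat=Q@L; s=Q@m; z=P[...,2]
    ok=(z>.035)&(z<.19)&(abs(lat)<.05)&(s>-.13)&(s<.14)&(hsv[...,0]>8)&(hsv[...,0]<24)&(hsv[...,1]>80)&(hsv[...,2]>70)
    # local normals -> tilt of mug axis in the (s,z) plane: normals of a cylinder are orthogonal to its axis
    gx=np.gradient(cv2.GaussianBlur(P,(5,5),0),axis=1); gy=np.gradient(cv2.GaussianBlur(P,(5,5),0),axis=0)
    N=np.cross(gx,gy); N/=np.linalg.norm(N,axis=2,keepdims=True)+1e-12
    ok=cv2.erode(ok.astype(np.uint8),np.ones((5,5)))>0
    M=N[ok]; w,v=np.linalg.eigh(M.T@M); ax=v[:,0]; ax*=np.sign(ax[2]+1e-9)
    print("mug axis",ax.round(3),"elev deg",np.degrees(np.arcsin(ax[2])).round(1),"n",ok.sum(),"eig",(w/w.sum()).round(3),"zmax",z[ok].max().round(3))
    if png: save(png,cv2.resize(im[180:330,240:440],(800,600),interpolation=cv2.INTER_CUBIC))
E
python3 - <<'E'
from h import *
p,R,s=pose(); print(s["clock"],p,s["contact_force"],s["moment"],s["width"],s["gripper_force"])
for a,b in((20,44),(30,48),(40,53)): go(*target(a,b,.020 if a<20 else .016,.014),(a,b))
crest(png="l1.png")
E
```

```text
5.15 [ 0.59916371 -0.0498365   0.16213748] [-0.35808114 -0.50372537 -0.7264924 ] [-0.49986879 -0.1056944  -0.0295159 ] 0.02044465933477475 0.43758580951418935
(20, 44) total dp units [-0.005 -0.071  0.015] rot units [-0.35  0.02  0.03]
(30, 48) total dp units [-0.004 -0.21   0.065] rot units [-1.05  0.02  0.03]
(40, 53) total dp units [-0.004 -0.344  0.138] rot units [-1.92  0.02  0.03]
mug axis [ 0.252 -0.935  0.248] elev deg 14.4 n 1192 eig [0.051 0.167 0.781] zmax 0.119
```

View pics/l1.png

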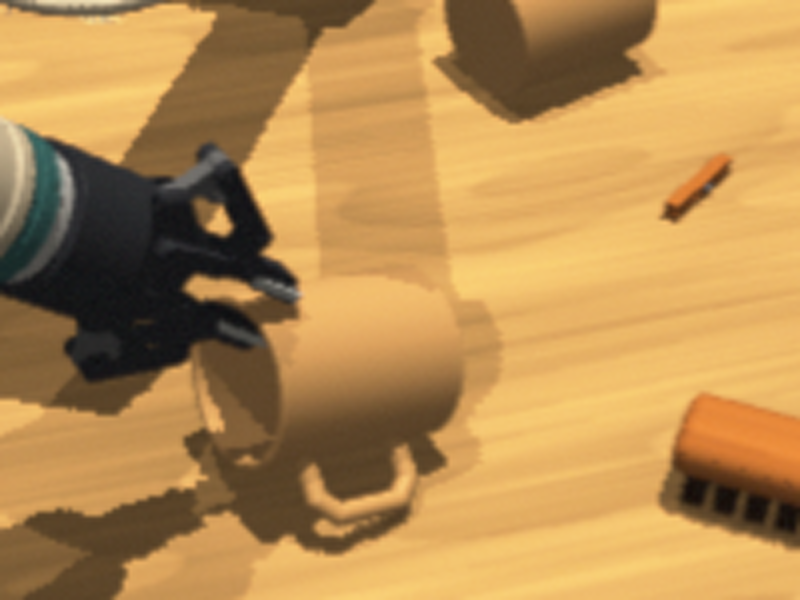

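The picture shows the mug tilted about 14°, with its rim on the lower finger at (240,330). I'll continue.

Request:
servo_tool([
  {"dp":[0,-0.022,0.006],"delta_rot":[-0.1,0,0],"fingers":0.24},
  {"dp":[0,-0.022,0.006],"delta_rot":[-0.1,0,0],"fingers":0.24},
  {"dp":[0,-0.022,0.006],"delta_rot":[-0.1,0,0],"fingers":0.23},
  {"dp":[0,-0.022,0.006],"delta_rot":[-0.1,0,0],"fingers":0.23},
  {"dp":[0,-0.022,0.006],"delta_rot":[-0.1,0,0],"fingers":0.22},
])

```text
clock: 5.7
position: [0.5939, -0.0315, 0.1736]
ee_rot: [-0.38, 0.915, 0.128, -0.053]
contact_force: [0.9, 0.3, -0.2]
width: 0.0183
gripper_force: 0.3
```

Request:
servo_tool([
  {"dp":[0,-0.022,0.007],"delta_rot":[-0.11,0,0],"fingers":0.22},
  {"dp":[0,-0.022,0.007],"delta_rot":[-0.11,0,0],"fingers":0.21},
  {"dp":[0,-0.022,0.008],"delta_rot":[-0.11,0,0],"fingers":0.21},
  {"dp":[0,-0.022,0.008],"delta_rot":[-0.11,0,0],"fingers":0.2},
  {"dp":[0,0,0],"delta_rot":[0,0,0],"fingers":0.2},
])

```text
clock: 6.2
position: [0.5892, -0.0149, 0.1819]
ee_rot: [-0.36, 0.923, 0.13, -0.05]
contact_force: [0.2, -0.8, -0.1]
width: 0.017
gripper_force: 0.2
```

Run:
```python
from h import *
p,R,s=pose(); print(s["clock"],p,s["contact_force"],s["moment"],s["width"],s["gripper_force"])
for a,b,g in((30,48,.016),(40,52,.015),(45,54,.014),(50,58,.014)): go(*target(a,b,g,.014),(a,b))
crest()
```

```text
6.2 [ 0.58919475 -0.01494389  0.18190415] [ 0.19032334 -0.80272176 -0.07776001] [-0.32254307 -0.08613108  0.02426431] 0.01698150084120429 0.16103817620205518
(30, 48) total dp units [-0.004 -0.015 -0.005] rot units [-0.11  0.02  0.03]
(40, 52) total dp units [-0.004 -0.147  0.053] rot units [-0.8   0.02  0.03]
(45, 54) total dp units [-0.004 -0.208  0.09 ] rot units [-1.15  0.02  0.03]
(50, 58) total dp units [-0.003 -0.278  0.135] rot units [-1.85  0.02  0.03]
mug axis [ 0.306 -0.844  0.44 ] elev deg 26.1 n 1362 eig [0.068 0.173 0.759] zmax 0.136
```

Request:
servo_tool([
  {"dp":[0,-0.021,0.008],"delta_rot":[-0.12,0,0],"fingers":0.195},
  {"dp":[0,-0.021,0.008],"delta_rot":[-0.12,0,0],"fingers":0.19},
  {"dp":[0,-0.021,0.008],"delta_rot":[-0.12,0,0],"fingers":0.185},
  {"dp":[0,-0.021,0.008],"delta_rot":[-0.12,0,0],"fingers":0.175},
  {"dp":[0,-0.021,0.008],"delta_rot":[-0.12,0,0],"fingers":0.165},
])

```text
clock: 6.75
position: [0.5835, 0.0049, 0.1893]
ee_rot: [-0.332, 0.933, 0.131, -0.046]
contact_force: [-0.1, -1.1, -0.6]
width: 0.0139
gripper_force: 0.1
```

Request:
servo_tool([
  {"dp":[0,0,0],"delta_rot":[0,0,0],"fingers":0.16},
  {"dp":[0,0,0],"delta_rot":[0,0,0],"fingers":0.155},
])

```text
clock: 6.95
position: [0.5836, 0.0047, 0.1893]
ee_rot: [-0.332, 0.933, 0.131, -0.046]
contact_force: [0.2, -0.6, 0.4]
width: 0.013
gripper_force: 0.1
```

Run:
```python
from h import *
p,R,s=pose(); print(s["clock"],p,s["contact_force"],s["moment"],s["width"],s["gripper_force"])
for a,b,g in((40,51,.013),(45,54,.012),(50,58,.012),(55,62,.012),(60,66,.012)): go(*target(a,b,g,.014),(a,b))
crest(png="l2.png")
```

```text
6.95 [0.58362685 0.00468486 0.1892846 ] [ 0.16027363 -0.64187036  0.42688336] [-0.3795857  -0.14478669  0.01395591] 0.013008026400040364 0.11002691760950256
(40, 51) total dp units [-0.004 -0.038  0.008] rot units [-0.03  0.01  0.02]
(45, 54) total dp units [-0.004 -0.106  0.042] rot units [-0.55  0.01  0.02]
(50, 58) total dp units [-0.004 -0.179  0.082] rot units [-1.25  0.01  0.02]
(55, 62) total dp units [-0.003 -0.248  0.128] rot units [-1.95  0.01  0.02]
(60, 66) total dp units [-0.003 -0.312  0.179] rot units [-2.65  0.01  0.02]
mug axis [ 0.294 -0.768  0.569] elev deg 34.7 n 1117 eig [0.078 0.171 0.751] zmax 0.142
```

View pics/l2.png

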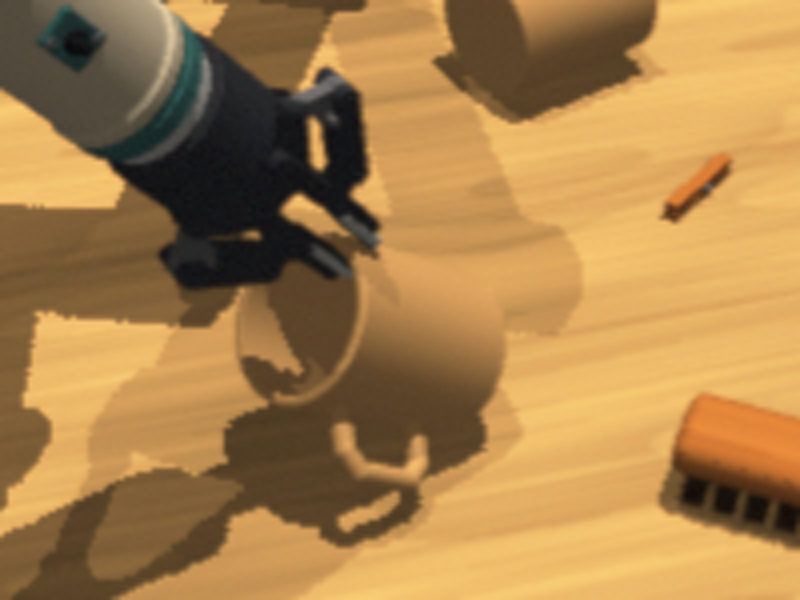

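The picture shows the rim straddled: inner finger at (340,270), outer at (375,240), mug tilted about 36°. Next is the slow pass over the balance point.

Request:
servo_tool([
  {"dp":[0,-0.021,0.008],"delta_rot":[-0.11,0,0],"fingers":0.15},
  {"dp":[0,-0.021,0.008],"delta_rot":[-0.11,0,0],"fingers":0.148},
  {"dp":[0,-0.021,0.008],"delta_rot":[-0.11,0,0],"fingers":0.145},
  {"dp":[0,-0.021,0.008],"delta_rot":[-0.11,0,0],"fingers":0.142},
  {"dp":[0,-0.021,0.008],"delta_rot":[-0.11,0,0],"fingers":0.14},
])

```text
clock: 7.5
position: [0.5776, 0.0257, 0.1959]
ee_rot: [-0.306, 0.942, 0.132, -0.043]
contact_force: [0.1, -0.0, 0.7]
width: 0.0118
gripper_force: 0.1
```

Request:
servo_tool([
  {"dp":[0,-0.016,0.009],"delta_rot":[-0.15,0,0],"fingers":0.14},
  {"dp":[0,-0.016,0.009],"delta_rot":[-0.15,0,0],"fingers":0.14},
  {"dp":[0,-0.016,0.009],"delta_rot":[-0.15,0,0],"fingers":0.14},
  {"dp":[0,-0.016,0.009],"delta_rot":[-0.15,0,0],"fingers":0.14},
  {"dp":[0,0,0],"delta_rot":[0,0,0],"fingers":0.14},
])

```text
clock: 8.0
position: [0.5734, 0.0399, 0.1974]
ee_rot: [-0.278, 0.951, 0.133, -0.039]
contact_force: [0.8, 0.3, 1.8]
width: 0.0119
gripper_force: 0.6
```

Run:
```python
from h import *
p,R,s=pose(); print(s["clock"],p,s["contact_force"],s["moment"],s["width"],s["gripper_force"])
for a,b,g in((50,58,.012),(55,62,.012),(60,66,.012),(65,70,.012),(70,74,.012),(75,78,.012)): go(*target(a,b,g,.014),(a,b))
crest()
```

```text
8.0 [0.57343966 0.03993742 0.19742638] [0.78658288 0.30607117 1.80734171] [-0.10670321 -0.03322723  0.00392089] 0.011875915856465193 0.5615567481459038
(50, 58) total dp units [-0.003 -0.01  -0.004] rot units [-0.1   0.01  0.03]
(55, 62) total dp units [-0.003 -0.084  0.034] rot units [-0.8   0.01  0.03]
(60, 66) total dp units [-0.003 -0.154  0.078] rot units [-1.49  0.01  0.03]
(65, 70) total dp units [-0.002 -0.221  0.127] rot units [-2.19  0.01  0.03]
(70, 74) total dp units [-0.002 -0.283  0.182] rot units [-2.89  0.01  0.03]
(75, 78) total dp units [-0.002 -0.34   0.241] rot units [-3.59  0.01  0.03]
mug axis [ 0.231 -0.599  0.767] elev deg 50.1 n 860 eig [0.066 0.236 0.699] zmax 0.147
```

Request:
servo_tool([
  {"dp":[0,-0.02,0.009],"delta_rot":[-0.2,0,0],"fingers":0.14},
  {"dp":[0,-0.02,0.009],"delta_rot":[-0.2,0,0],"fingers":0.14},
  {"dp":[0,-0.02,0.009],"delta_rot":[-0.2,0,0],"fingers":0.14},
  {"dp":[0,-0.02,0.009],"delta_rot":[-0.2,0,0],"fingers":0.14},
  {"dp":[0,-0.02,0.009],"delta_rot":[-0.2,0,0],"fingers":0.14},
])

```text
clock: 8.55
position: [0.5676, 0.0606, 0.1993]
ee_rot: [-0.229, 0.963, 0.135, -0.032]
contact_force: [0.2, 0.3, -0.5]
width: 0.0121
gripper_force: 0.4
```

Request:
servo_tool([
  {"dp":[0,-0.02,0.013],"delta_rot":[-0.2,0,0],"fingers":0.14},
  {"dp":[0,-0.02,0.013],"delta_rot":[-0.2,0,0],"fingers":0.14},
  {"dp":[0,-0.02,0.013],"delta_rot":[-0.2,0,0],"fingers":0.14},
  {"dp":[0,-0.02,0.013],"delta_rot":[-0.2,0,0],"fingers":0.14},
  {"dp":[0,0,0],"delta_rot":[0,0,0],"fingers":0.14},
])

```text
clock: 9.05
position: [0.5621, 0.0793, 0.1969]
ee_rot: [-0.191, 0.972, 0.137, -0.027]
contact_force: [-1.1, 1.6, 3.0]
width: 0.012
gripper_force: 1.4
```

Run:
```python
from h import *
p,R,s=pose(); print(s["clock"],p,s["contact_force"],s["moment"],s["width"],s["gripper_force"])
for a,b,g in((65,70,.012),(70,74,.012),(75,78,.012),(80,82,.012),(85,86,.012),(90,90,.012)): go(*target(a,b,g,.014),(a,b))
crest()
```

```text
9.05 [0.56208389 0.07933836 0.19691983] [-1.07459313  1.60289004  3.03566941] [0.24413303 0.06246189 0.00774308] 0.012022043728276548 1.3686288629412502
(65, 70) total dp units [-0.002 -0.051  0.006] rot units [-0.39  0.01  0.03]
(70, 74) total dp units [-0.002 -0.122  0.048] rot units [-1.09  0.01  0.04]
(75, 78) total dp units [-0.001 -0.189  0.097] rot units [-1.79  0.01  0.04]
(80, 82) total dp units [-0.001 -0.251  0.15 ] rot units [-2.49  0.01  0.04]
(85, 86) total dp units [-0.001 -0.309  0.209] rot units [-3.18  0.01  0.04]
(90, 90) total dp units [-0.001 -0.361  0.272] rot units [-3.88  0.01  0.04]
mug axis [ 0.171 -0.468  0.867] elev deg 60.1 n 689 eig [0.066 0.314 0.62 ] zmax 0.142
```

Request:
servo_tool([
  {"dp":[0,-0.021,0.007],"delta_rot":[-0.2,0,0],"fingers":0.14},
  {"dp":[0,-0.021,0.008],"delta_rot":[-0.2,0,0],"fingers":0.14},
  {"dp":[0,-0.021,0.009],"delta_rot":[-0.2,0,0],"fingers":0.14},
  {"dp":[0,-0.021,0.01],"delta_rot":[-0.2,0,0],"fingers":0.14},
  {"dp":[0,-0.021,0.011],"delta_rot":[-0.2,0,0],"fingers":0.14},
])

```text
clock: 9.6
position: [0.5561, 0.1006, 0.1953]
ee_rot: [-0.142, 0.98, 0.137, -0.02]
contact_force: [0.5, 0.7, 0.3]
width: 0.0118
gripper_force: 0.4
```

Request:
servo_tool([
  {"dp":[0,-0.021,0.012],"delta_rot":[-0.2,0,0],"fingers":0.14},
  {"dp":[0,-0.021,0.013],"delta_rot":[-0.2,0,0],"fingers":0.14},
  {"dp":[0,-0.021,0.013],"delta_rot":[-0.2,0,0],"fingers":0.14},
  {"dp":[0,-0.021,0.013],"delta_rot":[-0.2,0,0],"fingers":0.14},
  {"dp":[0,0,0],"delta_rot":[0,0,0],"fingers":0.14},
])

```text
clock: 10.1
position: [0.5506, 0.1195, 0.1899]
ee_rot: [-0.103, 0.985, 0.138, -0.015]
contact_force: [-0.5, 2.9, 2.6]
width: 0.0119
gripper_force: 1.5
```

Run:
```python
from h import *
p,R,s=pose(); print(s["clock"],p,s["contact_force"],s["moment"],s["width"],s["gripper_force"])
for a,b,g in((75,78,.012),(80,82,.012),(85,86,.012),(90,90,.012)): go(*target(a,b,g,.014),(a,b))
crest(png="l3.png")
```

```text
10.1 [0.55062038 0.11948001 0.18994549] [-0.53246407  2.88933525  2.58853962] [0.3825131  0.17470363 0.00394783] 0.011868065462892985 1.5101702179072163
(75, 78) total dp units [-0.002 -0.006 -0.016] rot units [0.01 0.01 0.04]
(80, 82) total dp units [-0.001 -0.077  0.026] rot units [-0.69  0.01  0.04]
(85, 86) total dp units [-0.001 -0.144  0.073] rot units [-1.39  0.01  0.04]
(90, 90) total dp units [-0.001 -0.207  0.125] rot units [-2.09  0.01  0.04]
mug axis [ 0.091 -0.288  0.953] elev deg 72.4 n 743 eig [0.056 0.322 0.621] zmax 0.13
```

View pics/l3.png

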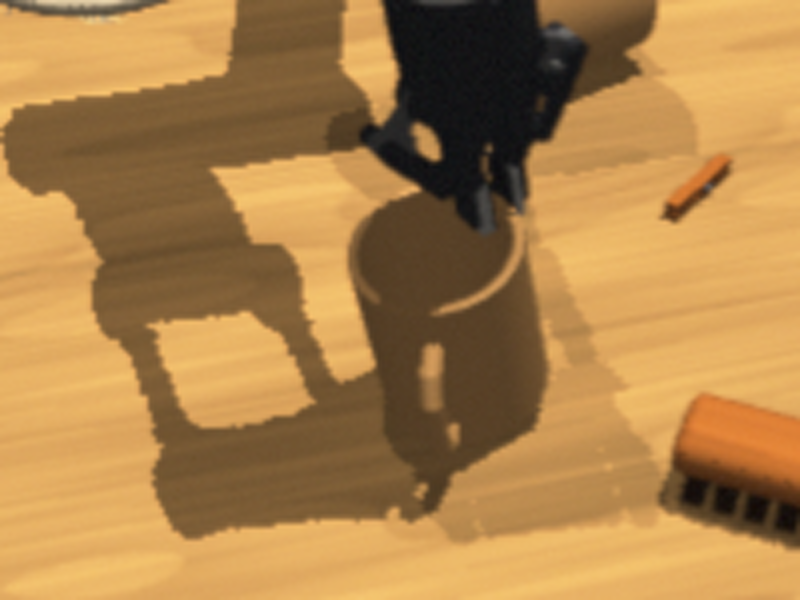

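The picture shows the mug about 15° short of upright, with the fingers straddling its rim at (490,215). I'll ease it down slower.

Request:
servo_tool([
  {"dp":[0,-0.015,0.004],"delta_rot":[-0.14,0,0],"fingers":0.14},
  {"dp":[0,-0.015,0.005],"delta_rot":[-0.14,0,0],"fingers":0.14},
  {"dp":[0,-0.015,0.006],"delta_rot":[-0.14,0,0],"fingers":0.14},
  {"dp":[0,-0.015,0.007],"delta_rot":[-0.14,0,0],"fingers":0.14},
  {"dp":[0,-0.015,0.007],"delta_rot":[-0.14,0,0],"fingers":0.14},
])

```text
clock: 10.65
position: [0.5468, 0.1336, 0.1867]
ee_rot: [-0.068, 0.988, 0.138, -0.01]
contact_force: [0.3, 1.6, -1.0]
width: 0.012
gripper_force: 0.5
```

Request:
servo_tool([
  {"dp":[0,-0.015,0.008],"delta_rot":[-0.14,0,0],"fingers":0.14},
  {"dp":[0,-0.015,0.008],"delta_rot":[-0.14,0,0],"fingers":0.14},
  {"dp":[0,-0.015,0.009],"delta_rot":[-0.14,0,0],"fingers":0.14},
  {"dp":[0,0,0],"delta_rot":[0,0,0],"fingers":0.14},
])

```text
clock: 11.05
position: [0.5438, 0.1434, 0.1828]
ee_rot: [-0.048, 0.989, 0.139, -0.007]
contact_force: [-0.3, 1.5, -0.6]
width: 0.0118
gripper_force: 0.7
```

Run:
```python
from h import *
p,R,s=pose(); print(s["clock"],p,s["contact_force"],s["moment"],s["width"],s["gripper_force"])
for a,b,g in((85,86,.012),(90,90,.012)): go(*target(a,b,g,.014),(a,b))
crest()
```

```text
11.05 [0.54381233 0.14337999 0.18284171] [-0.2775056   1.52480319 -0.58334906] [0.21875229 0.08497086 0.00996329] 0.011782702739387418 0.7337937122792937
(85, 86) total dp units [-0.001 -0.031  0.009] rot units [-0.27  0.01  0.03]
(90, 90) total dp units [-0.001 -0.1    0.054] rot units [-0.97  0.01  0.03]
mug axis [ 0.026 -0.216  0.976] elev deg 77.4 n 881 eig [0.098 0.284 0.618] zmax 0.121
```

Request:
servo_tool([
  {"dp":[0,-0.012,0.004],"delta_rot":[-0.12,0,0],"fingers":0.14},
  {"dp":[0,-0.012,0.005],"delta_rot":[-0.12,0,0],"fingers":0.14},
  {"dp":[0,-0.012,0.006],"delta_rot":[-0.12,0,0],"fingers":0.14},
  {"dp":[0,-0.012,0.006],"delta_rot":[-0.12,0,0],"fingers":0.14},
  {"dp":[0,-0.01,0.006],"delta_rot":[-0.12,0,0],"fingers":0.14},
])

```text
clock: 11.6
position: [0.5408, 0.1544, 0.1784]
ee_rot: [-0.018, 0.99, 0.138, -0.003]
contact_force: [-0.1, 2.3, -0.2]
width: 0.0117
gripper_force: 0.8
```

Request:
servo_tool([
  {"dp":[0,-0.01,0.006],"delta_rot":[-0.12,0,0],"fingers":0.14},
  {"dp":[0,-0.01,0.006],"delta_rot":[-0.12,0,0],"fingers":0.14},
  {"dp":[0,-0.01,0.005],"delta_rot":[-0.1,0,0],"fingers":0.14},
  {"dp":[0,0,0],"delta_rot":[0,0,0],"fingers":0.14},
])

```text
clock: 12.0
position: [0.5394, 0.1601, 0.1752]
ee_rot: [-0.001, 0.99, 0.139, 0.0]
contact_force: [-0.1, 0.7, -1.0]
width: 0.0121
gripper_force: 0.5
```

```bash
cat >> h.py <<'E'
def rim(n="top"):
    im,d,c=grab(n); P=cloud(d,c); hsv=cv2.cvtColor(im,cv2.COLOR_RGB2HSV)
    ok=(P[...,2]>.105)&(P[...,2]<.13)&(abs(P[...,0]-.55)<.09)&(abs(P[...,1]-.12)<.09)&(hsv[...,1]>80)&(hsv[...,2]>50)
    Q=P[ok]; A=np.c_[Q[:,:2],np.ones(len(Q))]; g=np.linalg.lstsq(A,Q[:,2],rcond=None)[0]
    (x,y),r=cv2.minEnclosingCircle(Q[:,:2].astype(np.float32)*1000); print("rim",n,round(x),round(y),"r",round(r),"slope",g[:2].round(3),"z",Q[:,2].mean().round(4),len(Q)); return im
E
python3 - <<'E'
from h import *
p,R,s=pose(); print(s["clock"],p,s["contact_force"],s["moment"],s["width"],s["gripper_force"])
go(*target(90,90,.012,.014),90)
crest(); rim("top"); rim("scene")
E
```

```text
12.0 [0.53935403 0.16013769 0.17519242] [-0.06459106  0.682721   -0.95375897] [0.14256231 0.06660351 0.03118226] 0.01208088673835076 0.46810538275167346
90 total dp units [-0.003 -0.018  0.006] rot units [-0.02 -0.    0.03]
mug axis [-0.002 -0.093  0.996] elev deg 84.7 n 895 eig [0.119 0.271 0.61 ] zmax 0.117
rim top 554 121 r 47 slope [-0.003  0.003] z 0.1158 185
rim scene 559 129 r 57 slope [-0.005  0.015] z 0.1115 420
```

Request:
servo_tool([
  {"dp":[0,-0.006,0],"delta_rot":[0,0,0],"fingers":0.14},
  {"dp":[0,-0.006,0],"delta_rot":[0,0,0],"fingers":0.14},
  {"dp":[0,-0.006,0],"delta_rot":[0,0,0],"fingers":0.14},
  {"dp":[0,0,0],"delta_rot":[0,0,0],"fingers":0.14},
  {"dp":[0,0,0],"delta_rot":[0,0,0],"fingers":0.14},
])

```text
clock: 12.65
position: [0.5386, 0.1632, 0.1754]
ee_rot: [-0.001, 0.99, 0.138, 0.0]
contact_force: [0.6, -1.1, 0.6]
width: 0.012
gripper_force: 0.9
```

Run:
```python
from h import *
p,R,s=pose(); print(s["clock"],p,s["contact_force"],s["moment"],s["width"],s["gripper_force"])
rim("top"); rim("scene")
```

```text
12.65 [0.53861008 0.16319562 0.17538594] [ 0.59359248 -1.11776547  0.61994584] [-0.26340004 -0.14183346  0.14188487] 0.012011366145187883 0.9022051839565393
rim top 553 123 r 48 slope [0.004 0.007] z 0.1156 198
rim scene 557 131 r 58 slope [-0.006  0.004] z 0.1113 424
```

Request:
servo_tool([
  {"dp":[0,-0.006,0],"delta_rot":[0,0,0],"fingers":0.14},
  {"dp":[0,-0.006,0],"delta_rot":[0,0,0],"fingers":0.14},
  {"dp":[0,0,0],"delta_rot":[0,0,0],"fingers":0.14},
  {"dp":[0,0,0],"delta_rot":[0,0,0],"fingers":0.14},
])

```text
clock: 13.15
position: [0.5376, 0.1659, 0.1753]
ee_rot: [-0.002, 0.99, 0.138, -0.0]
contact_force: [0.3, -1.7, 0.1]
width: 0.0117
gripper_force: 0.6
```

Run:
```python
from h import *
p,R,s=pose(); print(s["clock"],p,s["contact_force"],s["moment"],s["width"],s["gripper_force"])
im=rim("top"); rim("scene")
```

```text
13.15 [0.53758235 0.16594072 0.17531111] [ 0.25149986 -1.73286239  0.08528537] [-0.23316232 -0.09515231  0.02385682] 0.01171644971793562 0.6318937144533265
rim top 549 123 r 48 slope [0.008 0.007] z 0.1156 207
rim scene 555 131 r 57 slope [-0.     0.011] z 0.1111 413
```

The moment changed sign, so the mug is down on its foot and the inner finger is now just touching it. I'll re-centre the fingers and withdraw straight up.

Request:
servo_tool([
  {"dp":[0,0.004,0],"delta_rot":[0,0,0],"fingers":0.14},
  {"dp":[0,0.004,0],"delta_rot":[0,0,0],"fingers":0.14},
  {"dp":[0,0.004,0],"delta_rot":[0,0,0],"fingers":0.14},
  {"dp":[0,0,0],"delta_rot":[0,0,0],"fingers":0.15},
  {"dp":[0,0,0],"delta_rot":[0,0,0],"fingers":0.16},
])

```text
clock: 13.75
position: [0.5383, 0.1635, 0.1753]
ee_rot: [-0.002, 0.99, 0.138, -0.0]
contact_force: [-0.4, 0.2, 0.8]
width: 0.0137
gripper_force: 0.0
```

Request:
servo_tool([
  {"dp":[0,0,-0.02],"delta_rot":[0,0,0],"fingers":0.17},
  {"dp":[0,0,-0.05],"delta_rot":[0,0,0],"fingers":0.17},
  {"dp":[0,0,-0.12],"delta_rot":[0,0,0],"fingers":0.17},
  {"dp":[0,0,-0.2],"delta_rot":[0,0,0],"fingers":0.17},
  {"dp":[0,0,-0.2],"delta_rot":[0,0,0],"fingers":0.17},
])

```text
clock: 14.25
position: [0.5381, 0.1631, 0.295]
ee_rot: [-0.001, 0.99, 0.138, -0.0]
contact_force: [1.3, -0.3, 0.2]
width: 0.0148
gripper_force: 0.0
```

Run:
```python
from h import *
p,R,s=pose(); print(s["clock"],p,s["contact_force"],s["moment"],s["qpos"].round(2))
im=rim("top"); rim("scene")
im2,_,_=grab("scene")
save("up.png",np.hstack([cv2.resize(im[100:300,180:440],(400,308)),cv2.resize(im2[130:330,240:500],(400,308))]))
# pin
for n,b in(("top",(190,245,235,280)),("scene",(395,210,430,245))):
    im,d,c=grab(n); u0,v0,u1,v1=b; h=cv2.cvtColor(im,cv2.COLOR_RGB2HSV)[v0:v1,u0:u1]
    a=cv2.cvtColor(im,cv2.COLOR_RGB2LAB)[v0:v1,u0:u1,1].astype(int); mk=(a>np.median(a)+12).astype(np.uint8)
    vs,us=np.nonzero(mk); px=np.stack([us+u0,vs+v0],-1).astype(float)
    r=cv2.undistortPoints(px.reshape(-1,1,2),np.array(c["intrinsics"]),np.array(c["dist"])).reshape(-1,2)
    Rm=np.array(c["R"]); o=-Rm.T@np.array(c["t"]); D=np.c_[r,np.ones(len(r))]@Rm
    X=o+D*((.0115-o[2])/D[:,2])[:,None]
    print(n,len(us),cv2.minAreaRect(X[:,:2].astype(np.float32)*1000))
```

```text
14.25 [0.53809282 0.16312339 0.29499257] [ 1.34510594 -0.32130838  0.20089324] [0.00185534 0.04409973 0.00572448] [0.17 0.26 1.55 0.   1.33 1.46]
rim top 549 124 r 48 slope [0.02  0.007] z 0.1156 232
rim scene 553 123 r 50 slope [0.001 0.004] z 0.1111 440
top 109 ((440.7400207519531, 325.5479736328125), (86.80864715576172, 49.826812744140625), 70.09211730957031)
scene 51 ((421.6424865722656, 323.3482971191406), (8.3012056350708, 63.38775634765625), 37.41743087768555)
```

View pics/up.png

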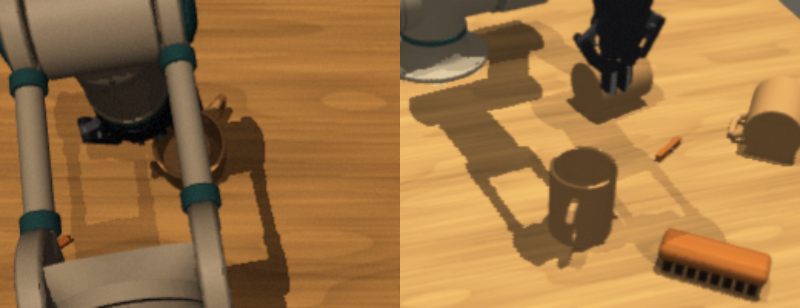

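The mug stands upright, with its rim at about (190,150) in the left panel and (583,165) in the right panel. Now I measure the pin from the unoccluded first top picture.

Run:
```python
from h import *
im=np.load("/tmp/top.npz")["im"]; c=imaging.calibration("top"); sc=np.load("/tmp/scene.npz")["im"]
for n,im,b in(("top",im,(190,245,235,280)),("scene",sc,(395,210,430,245))):
    c=imaging.calibration(n); u0,v0,u1,v1=b; q=cv2.cvtColor(im,cv2.COLOR_RGB2HSV)[v0:v1,u0:u1].astype(int); a=cv2.cvtColor(im,cv2.COLOR_RGB2LAB)[v0:v1,u0:u1,1].astype(int)
    mk=(a>np.median(a)+9).astype(np.uint8); nl,lab,st,_=cv2.connectedComponentsWithStats(mk); i=1+np.argmax(st[1:,4])
    vs,us=np.nonzero(lab==i); px=np.stack([us+u0,vs+v0],-1).astype(float)
    r=cv2.undistortPoints(px.reshape(-1,1,2),np.array(c["intrinsics"]),np.array(c["dist"])).reshape(-1,2)
    Rm=np.array(c["R"]); o=-Rm.T@np.array(c["t"]); D=np.c_[r,np.ones(len(r))]@Rm
    X=o+D*((.0115-o[2])/D[:,2])[:,None]
    print(n,len(us),cv2.minAreaRect(X[:,:2].astype(np.float32)*1000),X.mean(0))
def pin(x,y,ang,z):
    e=np.array([np.cos(ang),np.sin(ang),0]); d=-k; yy=np.cross(d,e); return np.array([x,y,z]),Ro.from_matrix(np.c_[e,yy,d])
for ang in (127.4,-52.6): go(*pin(.4215,.3235,np.radians(ang),.16),ang)
```

```text
top 123 ((417.5135803222656, 324.7205810546875), (8.382989883422852, 66.44600677490234), 34.915618896484375) [0.41744608 0.32488979 0.0115    ]
scene 57 ((421.253662109375, 323.02691650390625), (9.677916526794434, 63.58505630493164), 35.01187515258789) [0.42109225 0.32287138 0.0115    ]
127.4 total dp units [-0.34  -0.929  0.67 ] rot units [ -0.02  -0.03 -19.46]
-52.6 total dp units [-0.34  -0.929  0.67 ] rot units [-0.03  0.02 11.96]
```

Request:
servo_tool([
  {"dp":[-0.07,-0.187,0],"delta_rot":[0,0,0],"fingers":0.4},
  {"dp":[-0.07,-0.187,0],"delta_rot":[0,0,0],"fingers":0.4},
  {"dp":[-0.07,-0.187,0],"delta_rot":[0,0,0],"fingers":0.4},
  {"dp":[-0.07,-0.187,0],"delta_rot":[0,0,0],"fingers":0.4},
  {"dp":[-0.07,-0.187,0],"delta_rot":[0,0,0],"fingers":0.4},
])

```text
clock: 15.0
position: [0.418, 0.3244, 0.2921]
ee_rot: [-0.001, 0.99, 0.138, -0.002]
contact_force: [0.0, 1.3, 0.3]
width: 0.034
gripper_force: 0.0
```

Request:
servo_tool([
  {"dp":[0,0,0],"delta_rot":[0,0,-1],"fingers":0.4},
  {"dp":[0,0,0],"delta_rot":[0,0,-1],"fingers":0.4},
  {"dp":[0,0,0],"delta_rot":[0,0,-1],"fingers":0.4},
  {"dp":[0,0,0],"delta_rot":[0,0,-1],"fingers":0.4},
  {"dp":[0,0,0],"delta_rot":[0,0,-1],"fingers":0.4},
])

```text
clock: 15.5
position: [0.4189, 0.3234, 0.292]
ee_rot: [-0.001, 0.925, 0.381, -0.002]
contact_force: [-0.6, 0.1, -0.2]
width: 0.0344
gripper_force: 0.0
```

Request:
servo_tool([
  {"dp":[0,0,0],"delta_rot":[0,0,-1],"fingers":0.4},
  {"dp":[0,0,0],"delta_rot":[0,0,-1],"fingers":0.4},
  {"dp":[0,0,0],"delta_rot":[0,0,-1],"fingers":0.4},
  {"dp":[0,0,0],"delta_rot":[0,0,-1],"fingers":0.4},
  {"dp":[0,0,0],"delta_rot":[0,0,-1],"fingers":0.4},
])

```text
clock: 16.0
position: [0.419, 0.3233, 0.2919]
ee_rot: [-0.002, 0.802, 0.598, -0.002]
contact_force: [-0.9, -0.0, 0.9]
width: 0.0338
gripper_force: 0.0
```

Request:
servo_tool([
  {"dp":[0,0,0.05],"delta_rot":[0,0,-1],"fingers":0.4},
  {"dp":[0,0,0.1],"delta_rot":[0,0,-1],"fingers":0.4},
  {"dp":[0,0,0.1],"delta_rot":[0,0,-1],"fingers":0.4},
  {"dp":[0,0,0.1],"delta_rot":[0,0,-1],"fingers":0.4},
  {"dp":[0,0,0.1],"delta_rot":[0,0,-1],"fingers":0.4},
])

```text
clock: 16.5
position: [0.4186, 0.3234, 0.2014]
ee_rot: [-0.002, 0.629, 0.778, -0.001]
contact_force: [0.3, 0.3, 0.3]
width: 0.0342
gripper_force: 0.0
```

Request:
servo_tool([
  {"dp":[0,0,0.1],"delta_rot":[0,0,-1],"fingers":0.4},
  {"dp":[0,0,0.1],"delta_rot":[0,0,-1],"fingers":0.4},
  {"dp":[0,0,0.1],"delta_rot":[0,0,-1],"fingers":0.4},
  {"dp":[0,0,0.1],"delta_rot":[0,0,-1],"fingers":0.4},
  {"dp":[0,0,0],"delta_rot":[0,0,0],"fingers":0.4},
])

```text
clock: 17.0
position: [0.417, 0.3226, 0.1201]
ee_rot: [-0.004, 0.464, 0.886, -0.003]
contact_force: [-0.4, -0.5, 0.1]
width: 0.0341
gripper_force: 0.0
```

```bash
cat >> h.py <<'E'
def pin(x,y,ang,z):
    e=np.array([np.cos(ang),np.sin(ang),0]); d=-k; yy=np.cross(d,e); return np.array([x,y,z]),Ro.from_matrix(np.c_[e,yy,d])
E
python3 - <<'E'
from h import *
p,R,s=pose(); print(s["clock"],p,s["qpos"].round(2),s["width"],s["contact_force"])
go(*pin(.4195,.324,np.radians(125),.0765),"grasp")
im,d,c=grab("scene"); save("pin.png",cv2.resize(im[150:300,350:550],(800,600)))
E
```

```text
17.0 [0.41698927 0.32261069 0.1201234 ] [ 0.52  0.38  1.86  0.    0.91 -0.08] 0.03410185349866818 [-0.41503654 -0.50523221  0.07851513]
grasp total dp units [-0.002  0.016  0.218] rot units [-0.08 -0.04 -0.04]
```

View pics/pin.png

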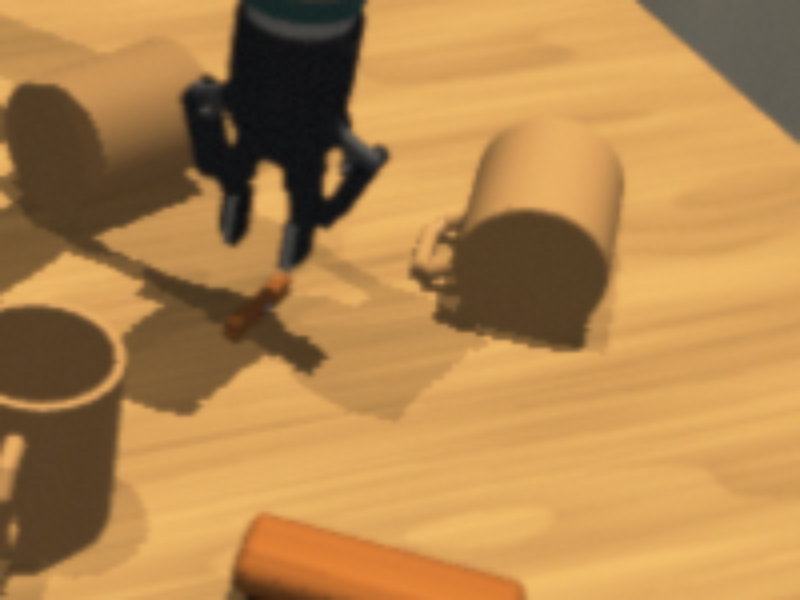

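The fingertips at (235,235) and (293,262) sit above the pin at (257,305), on either side of it. I'll descend, grip and lift.

Request:
servo_tool([
  {"dp":[0,0.016,0.08],"delta_rot":[0,0,0],"fingers":0.4},
  {"dp":[0,0,0.07],"delta_rot":[0,0,0],"fingers":0.4},
  {"dp":[0,0,0.04],"delta_rot":[0,0,0],"fingers":0.4},
  {"dp":[0,0,0.025],"delta_rot":[0,0,0],"fingers":0.4},
  {"dp":[0,0,0],"delta_rot":[0,0,0],"fingers":0.4},
])

```text
clock: 17.55
position: [0.4221, 0.3261, 0.0807]
ee_rot: [-0.001, 0.464, 0.886, 0.001]
contact_force: [0.1, 0.0, 0.0]
width: 0.0343
gripper_force: 0.0
```

Request:
servo_tool([
  {"dp":[0,0,0],"delta_rot":[0,0,0],"fingers":0},
  {"dp":[0,0,0],"delta_rot":[0,0,0],"fingers":0},
  {"dp":[0,0,0],"delta_rot":[0,0,0],"fingers":0},
  {"dp":[0,0,0],"delta_rot":[0,0,0],"fingers":0},
  {"dp":[0,0,0],"delta_rot":[0,0,0],"fingers":0},
], force=25)

```text
clock: 18.05
position: [0.4227, 0.3264, 0.0815]
ee_rot: [-0.001, 0.463, 0.886, 0.002]
contact_force: [0.7, 0.1, 5.6]
width: 0.0089
gripper_force: 27.1
```

Request:
servo_tool([
  {"dp":[0,0,-0.05],"delta_rot":[0,0,0],"fingers":0},
  {"dp":[0,0,-0.2],"delta_rot":[0,0,0],"fingers":0},
  {"dp":[0,0,-0.2],"delta_rot":[0,0,0],"fingers":0},
  {"dp":[0,0,-0.2],"delta_rot":[0,0,0],"fingers":0},
  {"dp":[0,0,-0.2],"delta_rot":[0,0,0],"fingers":0},
])

```text
clock: 18.55
position: [0.4219, 0.3254, 0.2527]
ee_rot: [-0.001, 0.463, 0.886, 0.001]
contact_force: [0.8, 0.1, -0.3]
width: 0.0086
gripper_force: 26.5
```

Run:
```python
from h import *
p,R,s=pose(); print(s["clock"],p,s["qpos"].round(2),s["width"],s["gripper_force"],s["contact_force"])
rim("top"); rim("scene")
go(p*0+np.array([.551,.124,.25]),R,"over mug")
```

```text
18.55 [0.42187882 0.32539559 0.25272868] [ 0.52  0.25  1.68  0.    1.22 -0.08] 0.008618598822068295 26.50845855474472 [ 0.84554145  0.11542954 -0.26994652]
rim top 549 124 r 48 slope [-0.001  0.001] z 0.1154 460
rim scene 554 123 r 50 slope [-0.001  0.003] z 0.1109 453
over mug total dp units [-1.194 -0.061  0.032] rot units [0.13 0.01 0.  ]
```

Request:
servo_tool([
  {"dp":[-0.2,-0.01,0],"delta_rot":[0.1,0,0],"fingers":0},
  {"dp":[-0.2,-0.01,0],"delta_rot":[0,0,0],"fingers":0},
  {"dp":[-0.2,-0.01,0],"delta_rot":[0,0,0],"fingers":0},
  {"dp":[-0.2,-0.01,0],"delta_rot":[0,0,0],"fingers":0},
  {"dp":[-0.2,-0.01,0],"delta_rot":[0,0,0],"fingers":0},
])

```text
clock: 19.15
position: [0.5283, 0.1543, 0.2497]
ee_rot: [-0.004, 0.463, 0.886, -0.004]
contact_force: [0.1, 0.7, -0.2]
width: 0.009
gripper_force: 26.5
```

Request:
servo_tool([
  {"dp":[-0.19,-0.01,0.02],"delta_rot":[0,0,0],"fingers":0},
  {"dp":[0,0,0.06],"delta_rot":[0,0,0],"fingers":0},
  {"dp":[0,0,0],"delta_rot":[0,0,0],"fingers":0},
])

```text
clock: 19.45
position: [0.5468, 0.1225, 0.2319]
ee_rot: [-0.006, 0.464, 0.886, -0.005]
contact_force: [0.0, -0.1, 0.8]
width: 0.009
gripper_force: 26.5
```

Run:
```python
from h import *
p,R,s=pose(); print(s["clock"],p,s["qpos"].round(2),s["width"],s["gripper_force"])
go(p*0+np.array([.551,.124,.155]),R,"into mug")
im,d,c=grab("scene"); save("over.png",cv2.resize(im[160:310,270:470],(800,600)))
```

```text
19.45 [0.54684089 0.12248756 0.23194655] [ 0.1   0.31  1.64 -0.    1.2  -0.51] 0.008974856752083137 26.501652002334595
into mug total dp units [-0.008  0.027  0.384] rot units [0. 0. 0.]
```

View pics/over.png

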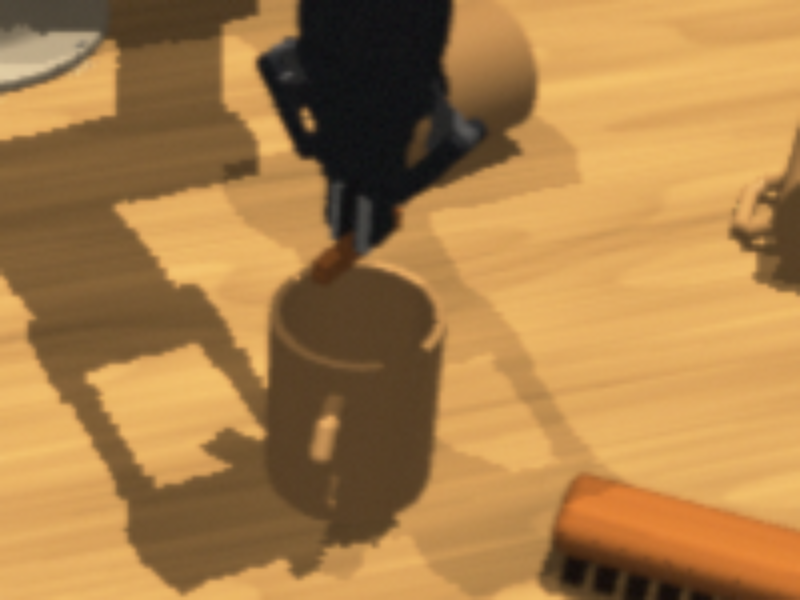

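The pin is held near its middle, with ends at (325,272) and (398,210), above the mug mouth at (358,315). I'll lower it in.

Request:
servo_tool([
  {"dp":[-0.008,0.027,0],"delta_rot":[0,0,0],"fingers":0},
  {"dp":[0,0,0.1],"delta_rot":[0,0,0],"fingers":0},
  {"dp":[0,0,0.1],"delta_rot":[0,0,0],"fingers":0},
  {"dp":[0,0,0.06],"delta_rot":[0,0,0],"fingers":0},
  {"dp":[0,0,0.06],"delta_rot":[0,0,0],"fingers":0},
])

```text
clock: 20.0
position: [0.5529, 0.1259, 0.1699]
ee_rot: [-0.003, 0.463, 0.886, -0.003]
contact_force: [-0.4, 0.2, 0.5]
width: 0.0086
gripper_force: 26.5
```

Request:
servo_tool([
  {"dp":[0,0,0.03],"delta_rot":[0,0,0],"fingers":0},
  {"dp":[0,0,0.03],"delta_rot":[0,0,0],"fingers":0},
  {"dp":[0,0,0],"delta_rot":[0,0,0],"fingers":0},
])

```text
clock: 20.3
position: [0.5527, 0.1249, 0.1578]
ee_rot: [-0.004, 0.463, 0.886, -0.004]
contact_force: [-0.9, -0.7, -0.1]
width: 0.0089
gripper_force: 26.5
```

Run:
```python
from h import *
p,R,s=pose(); print(s["clock"],p,s["contact_force"],s["moment"],s["width"],s["gripper_force"])
rim("scene"); rim("top")
```

```text
20.3 [0.55268201 0.1249427  0.15779188] [-0.89824359 -0.67971505 -0.10159639] [-0.03760127  0.00760538  0.00214023] 0.00893518330550123 26.502145528793335
rim scene 555 122 r 49 slope [-0.014  0.007] z 0.1111 315
rim top 549 124 r 48 slope [0.009 0.004] z 0.1156 199
```

Request:
servo_tool([
  {"dp":[0,0,0],"delta_rot":[0,0,0],"fingers":0.2},
  {"dp":[0,0,0],"delta_rot":[0,0,0],"fingers":0.2},
  {"dp":[0,0,0],"delta_rot":[0,0,0],"fingers":0.2},
  {"dp":[0,0,-0.05],"delta_rot":[0,0,0],"fingers":0.2},
  {"dp":[0,0,-0.1],"delta_rot":[0,0,0],"fingers":0.2},
])

```text
clock: 20.9
position: [0.5522, 0.1248, 0.1878]
ee_rot: [-0.005, 0.463, 0.886, -0.004]
contact_force: [-0.1, -0.1, 0.0]
width: 0.0167
gripper_force: 0.0
```

Request:
servo_tool([
  {"dp":[0,0,-0.2],"delta_rot":[0,0,0],"fingers":0.2},
  {"dp":[0,0,-0.2],"delta_rot":[0,0,0],"fingers":0.2},
  {"dp":[0.2,0,-0.1],"delta_rot":[0,0,0],"fingers":0.2},
  {"dp":[0.2,0,0],"delta_rot":[0,0,0],"fingers":0.2},
  {"dp":[0,0,0],"delta_rot":[0,0,0],"fingers":0.2},
])

```text
clock: 21.4
position: [0.5059, 0.194, 0.2906]
ee_rot: [-0.004, 0.462, 0.887, -0.002]
contact_force: [-0.6, 0.1, -0.5]
width: 0.017
gripper_force: 0.0
```

Request:
servo_tool([
  {"dp":[0.2,0,0],"delta_rot":[0,0,0],"fingers":0.2},
  {"dp":[0.2,0,0],"delta_rot":[0,0,0],"fingers":0.2},
  {"dp":[0.2,0,0],"delta_rot":[0,0,0],"fingers":0.2},
  {"dp":[0,0,0],"delta_rot":[0,0,0],"fingers":0.2},
  {"dp":[0,0,0],"delta_rot":[0,0,0],"fingers":0.2},
])

```text
clock: 21.9
position: [0.4398, 0.2898, 0.2892]
ee_rot: [-0.003, 0.463, 0.887, -0.003]
contact_force: [0.5, -1.0, -0.2]
width: 0.0172
gripper_force: 0.0
```

Run:
```python
from h import *
p,R,s=pose(); print(s["clock"],p,s["width"],s["contact_force"])
im=rim("top"); im2=rim("scene")
for n,b in(("top",(305,120,365,200)),("scene",(300,190,400,300))):
    I,d,c=grab(n); P=cloud(d,c); a=cv2.cvtColor(I,cv2.COLOR_RGB2LAB)[...,1].astype(int)
    ok=(np.hypot(P[...,0]-.551,P[...,1]-.124)<.04)&(P[...,2]<.11)
    print(n,"inside",ok.sum(),"LAB a pct",np.percentile(a[ok],[50,90,99]) if ok.any() else 0,"z max",np.percentile(P[ok][:,2],[10,50,95]).round(3))
    vs,us=np.nonzero(ok); print(us.min(),us.max(),vs.min(),vs.max())
    if n=="top": save("fin.png",cv2.resize(np.clip(I[vs.min()-10:vs.max()+10,us.min()-10:us.max()+10].astype(int)*2,0,255).astype(np.uint8),(500,500)))
```

```text
21.9 [0.43975519 0.28975309 0.28916885] 0.017174812652894257 [ 0.45001076 -1.04912844 -0.18658134]
rim top 549 124 r 48 slope [-0.005  0.002] z 0.1156 454
rim scene 554 123 r 50 slope [0.003 0.006] z 0.1111 449
top inside 921 LAB a pct [144. 154. 160.] z max [0.007 0.011 0.074]
287 322 174 213
scene inside 311 LAB a pct [135.  136.  139.9] z max [0.057 0.081 0.107]
344 376 228 250
```

I've gone over the picture allowance by one (11 viewed), so I'll check the pin by numbers only.

Run:
```python
from h import *
I,d,c=grab("top"); P=cloud(d,c); a=cv2.cvtColor(I,cv2.COLOR_RGB2LAB)[...,1].astype(int)
ok=(np.hypot(P[...,0]-.550,P[...,1]-.124)<.042)&(P[...,2]<.10)&(a>150)
Q=P[ok]; r=cv2.minAreaRect(Q[:,:2].astype(np.float32)*1000); print(ok.sum(),r,"z",np.percentile(Q[:,2],[10,50,90]).round(3))
Z=(np.hypot(P[...,0]-.550,P[...,1]-.124)<.035)&(a<147); print("floor z",np.median(P[Z][:,2]))
S,d,c=grab("scene"); L=cv2.cvtColor(S,cv2.COLOR_RGB2LAB)[...,1].astype(int); print("reddish px at old pin spot:",(L[210:245,395:430]>np.median(L[210:245,395:430])+9).sum())
```

```text
109 ((542.5899047851562, 116.12728881835938), (12.611613273620605, 59.963417053222656), 34.86439514160156) z [0.017 0.019 0.021]
floor z 0.009574587902508121
reddish px at old pin spot: 0
```

```bash
python3 -c "
from rig import manip
print(manip.sign_off())"
```

```text
the job is handed in; nothing more can be done
None
```

The mug was tipped up and eased down onto its foot, the clothespin lies flat on its inner floor, and the job is handed in at about 22 s with no verdict shown; the bystanders were not re-measured, and I viewed 11 pictures, one over the limit of 10.

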